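# Find the glaze tub lid that rocks and press it home

### The arm

A 6-joint arm with a two-finger parallel gripper is mounted at the origin on the work surface. World frame = base frame: x ahead of the robot, y to its left, z up, the work surface at z = 0. Lengths are in m, angles in rad, forces in N, time in s.
With the tool pointing down it reaches from about 0.35 to 0.775 m from the base axis. Payload 7.3 kg.
Tool frame: the origin (TCP) lies midway between the tips of the shut fingers; the grasp point (between the pads) lies 19 mm behind it; x points along the fingers, z is the direction in which the jaws open and shut, and the axes are right-handed (so a half turn about x gives the same grasp; the last joint's range is limited). The gripper opens to 92 mm and grips with 3 to 60 N. Pads are 19 mm wide; open, the fingers measure 130 mm over their backs; the gripper's body (75 mm by 190 mm) begins 47 mm behind the grasp point.
Start: joints at [1.119, 0.342, 1.524, -0, 1.275, -0.146], TCP at [0.158, 0.501, 0.227] pointing down, gripper open.
Joint ranges: [-2.53, 2.53], [-0.77, 2.02], [0.04, 2.7], [-1, 4.14], [0.28, 2.66], [-3.11, 3.11]. Speed limits (rad/s): [2.57, 2.57, 3.14, 3.14, 3.14, 3.14].

### API

Orientations are given as [roll, pitch, yaw] about the fixed x, y, z axes, in that order (R = Rz(yaw) Ry(pitch) Rx(roll)).
In Python, from cell import observe, cams, robot gives the robot as it stands.
- The arm moves only by the tool jog_arm, never from a script. Its argument "plan" is one flat list of numbers, 7 for each row, row after row: the turn, a rotation vector about the tool's x, y, z in degrees, then the shift along the tool's x, y, z in cm, then the opening, from -1 (shut) to 1 (fully open). In form: [ax, ay, az, x, y, z, jaw, ax, ay, az, x, y, z, jaw, ...]. A call has 1 to 10 rows; each row is the pose to reach, as a shift and turn from the pose commanded when the call began, along the tool's axes at that moment; what a row does not reach only later rows make up. A row lasts 1/10 s, in which the tool goes at most 50 mm and 8.59 degrees, less where a joint would pass 70% of its speed; a pose out of reach is approached as far as the arm can. A call with a gripper value outside its range is refused whole. The fingers move at their own pace and stop on an object; "newtons" is the grip in N (left out, the last holds). Time passes only in rows, so rows that repeat a pose let the fingers close. It gives the time, the measured TCP pose, the force and the opening at its end, in the units of the state.
- observe(): the state, without advancing time (a new reading comes with each control period).
- cams.read_camera(name): name is "scene" or "side" or "wrist"; returns a dict with "image" (400x640x3 uint8, red, green, blue), "fov_y" (degrees; the focal length in pixels is half the picture's height over the tangent of half this angle, whatever the lens; pixels are square), "cx", "cy" (the principal point, pixels), "k1" (the pictures are not rectified: a ray, as slopes to the right and down, at radius r is drawn at 1 + k1 r^2 times it, then the intrinsics apply), "T" (4x4, takes a point from camera to world coordinates). Camera axes: x right, y down, z forward; pixel columns grow to the right and rows downward; lengths in m; the calibration is good to about 2 mm. A picture is of the moment at which its call begins. There is no depth.
- robot.hand_in(): hands the job in, once; it reports no verdict.
The state is a dict: "time": time; "qpos": joint angles; "qvel": joint speeds; "joint_efforts": joint torques, N m; "tool_pos": TCP position; "tool_rot": TCP orientation; "contact_force": force on the tool from outside, world axes, zero at the start; "torque": the same for the moment, N m; "opening": finger opening in m.
Only numpy, scipy, OpenCV 4.12 (cv2) and the standard library are available. Lean on these libraries where they do the work, as an engineer would, in place of code of your own. Each camera call takes 0.05 s, during which the arm holds its last target.

### The job

One of the five blue lids on the glaze tubs in the crate has not been pushed on: press lightly with a fingertip near the edge of one lid after another until you find the one that rocks, then push that lid firmly down at its centre until it is fully home and level. Only press, pick nothing up, never push hard on a lid that is already seated or near a lid's edge, and leave the small jar and the other things around as they stand. Finish with the hand clear.

Things in the scene. Friction and masses are not known exactly. Their poses are not given: they have to be found in the camera images.
- lid_a: one of five identical round blue push-on lids, 84 mm across, flat top with a terracotta dot at the centre, 18 mm skirt over the tub's neck; origin: centre of the top face, z up. One of the five, any of them, is not pushed on: it stands 5 mm too high on its neck, but the tubs' heights in the foam differ by up to 10 mm, so this does not show.
- lid_b: one of five identical round blue push-on lids, 84 mm across, flat top with a terracotta dot at the centre, 18 mm skirt over the tub's neck; origin: centre of the top face, z up. The one not pushed on rocks: 3 to 4 N near its edge (28 mm from the centre) tip it up to 0.13 rad any way, 3 to 4 mm down there; let go, it levels itself.
- lid_c: one of five identical round blue push-on lids, 84 mm across, flat top with a terracotta dot at the centre, 18 mm skirt over the tub's neck; origin: centre of the top face, z up. The four seated lids do not tip: they only sink, level, with their tub in the foam. More than 15 N on a seated lid, or near the edge of any lid, is too rough; 5 N is a light press.
- lid_d: one of five identical round blue push-on lids, 84 mm across, flat top with a terracotta dot at the centre, 18 mm skirt over the tub's neck; origin: centre of the top face, z up. The one not pushed on grips its neck: it slides home only under more than about 10 N within 5 mm of its centre (15 to 20 N for good), 5 mm down to a stop, and stays there, firm.
- lid_e: one of five identical round blue push-on lids, 84 mm across, flat top with a terracotta dot at the centre, 18 mm skirt over the tub's neck; origin: centre of the top face, z up. No lid has a knob or can be pulled off. A light press (up to 7 N) seats no lid.
- crate: open wooden crate, 262 x 366 mm, walls 74 mm high, fixed; origin under its centre; two places along x, three along y, 104 mm apart: five tubs (76 mm across, lid tops 105 to 125 mm above the table) and a small jar. Grey foam, its top at 58 mm; under a press a tub first holds to about 2 N, then sinks 1 mm per 4 N (at most 9 mm) and comes back
- wax_mid (a point): small amber glass jar with black cap, 46 mm across, 44 mm tall, standing on the foam in the sixth place of the crate (point half-way up, on its axis); a bystander
- mug_mid (a point): terracotta mug, 80 mm across, 90 mm tall; a bystander on the table (point half-way up at its middle)
- slip_mid (a point): white bottle with red cap, 60 mm across, 150 mm tall; a bystander on the table (point half-way up at its middle)
- rib_mid (a point): flat wooden rib, 100 x 50 x 8 mm; a bystander on the table (point half-way up at its middle)
- puck_mid (a point): terracotta disc, 56 mm across, 30 mm tall; a bystander on the table (point half-way up at its middle)
- brush_mid (a point): glaze brush lying flat on the table, a bystander (point near its middle)

How it is judged:
By the outcome, as a careful person would: the job done as asked, in the order asked, and still so for the second after the job is handed in, with the robot touching nothing.
It also fails if it takes over 48 s, if anything falls off the work surface, if the arm or the gripper's body presses on something with over 40 N, if the wrist force passes 120 N, or if a joint passes its speed limit or range.

## Working session

There is one attempt and no reset: what is moved stays moved. The work goes in short steps, Python scripts to look and compute and a tool call to move; the robot and the scene stay as the last step left them, time stands still between calls to the robot, and variables do not carry over. Pictures are saved under pics/ and viewed, and the job is handed in when it is done.

Besides the shell and the picture viewer there is one more tool, called in YAML: its name, and indented under it one key for each argument. jog_arm: Moves the arm, as the interface text tells. Its arguments: {"type":"object","properties":{"plan":{"type":"array"},"newtons":{"type":"number"}},"required":["plan"]}

```bash
ls; mkdir -p pics; python3 - <<'E'
from cell import observe,cams,robot
import cv2,numpy as np
print(observe())
for n in ["scene","side","wrist"]:
    r=cams.read_camera(n); cv2.imwrite(f"pics/{n}0.png",r["image"][:,:,::-1]); np.savez(f"pics/{n}0.npz",**r)
    print(n,r["fov_y"],r["cx"],r["cy"],r["k1"],np.round(r["T"],3).tolist())
E
```

```text
pics
{'time': 0.0, 'qpos': array([ 1.11901581e+00,  3.42723639e-01,  1.52502872e+00,  2.99453847e-06,
        1.27538229e+00, -1.46006596e-01]), 'qvel': array([ 8.46126247e-04,  8.50498335e-04, -2.09556080e-05, -8.84278088e-04,
       -1.69193083e-03,  1.95541986e-03]), 'joint_efforts': array([-5.51544508e-04, -4.31241131e+01, -2.44224590e+01,  7.17566279e-02,
        5.58353914e-02, -1.20331633e-04]), 'tool_pos': array([0.15784269, 0.50028262, 0.2260404 ]), 'tool_rot': array([ 2.99372907,  1.56925433, -2.02443471]), 'contact_force': array([-0.2061493 ,  1.52753916, -0.45847979]), 'torque': array([ 0.04804097, -0.02146255, -0.02900166]), 'opening': 0.09179960612470525}
scene 44.395725277998196 316.8811046593239 198.9372377517728 -0.11859184565800883 [[0.501, 0.566, -0.654, 1.276], [0.865, -0.338, 0.37, -0.43], [-0.012, -0.752, -0.659, 0.889], [0.0, 0.0, 0.0, 1.0]]
side 49.65768960525345 318.7581538344256 195.58394810886165 -0.09286030465577404 [[0.956, -0.146, 0.256, 0.19], [-0.294, -0.536, 0.791, -1.015], [0.022, -0.831, -0.555, 0.83], [0.0, 0.0, 0.0, 1.0]]
wrist 69.10537880718897 322.3098475746664 200.19447059364506 -0.019179991169492597 [[0.302, 0.921, 0.246, 0.091], [0.953, -0.291, -0.079, 0.521], [-0.001, 0.259, -0.966, 0.385], [0.0, 0.0, 0.0, 1.0]]
```

View pics/scene0.png

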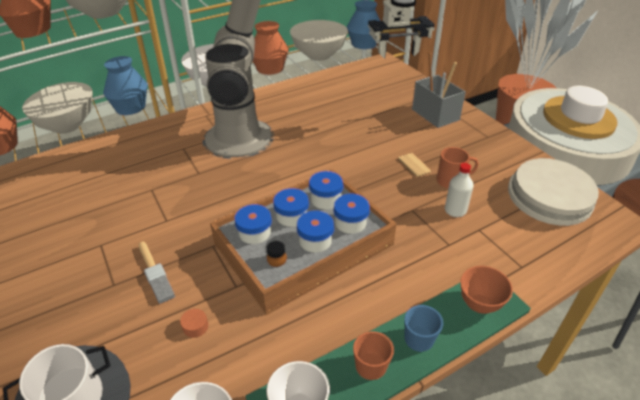

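View pics/side0.png

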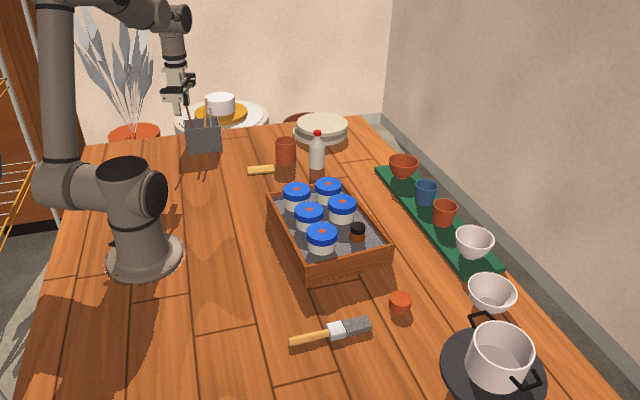

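View pics/wrist0.png

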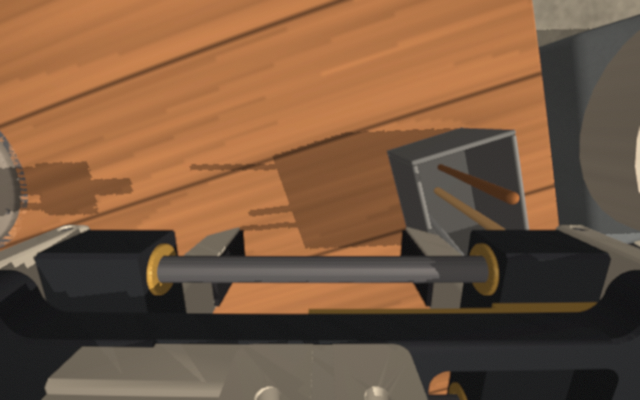

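The scene view shows lids near (253,215), (291,200), (326,183), (315,225), (351,207), with the jar at (276,253). In the side view the lids are near (296,189), (328,185), (342,204), (309,211), (322,233), with the jar at (357,232). I'll triangulate the lid tops next.

```bash
cat > h.py <<'E'
import numpy as np,cv2
def und(r,uv):
    f=200/np.tan(np.radians(float(r["fov_y"]))/2)
    K=np.array([[f,0,float(r["cx"])],[0,f,float(r["cy"])],[0,0,1]])
    d=np.array([float(r["k1"]),0,0,0,0])
    p=cv2.undistortPoints(np.array(uv,float).reshape(-1,1,2),K,d).reshape(-1,2)
    return p
def ray(r,uv):
    p=und(r,uv); T=np.array(r["T"]); d=np.c_[p,np.ones(len(p))]@T[:3,:3].T
    return T[:3,3],d/np.linalg.norm(d,axis=1,keepdims=True)
def onplane(r,uv,z):
    o,d=ray(r,uv); return o+d*((z-o[2])/d[:,2])[:,None]
def tri(r1,a,r2,b):
    o1,d1=ray(r1,[a]);o2,d2=ray(r2,[b]);d1=d1[0];d2=d2[0]
    t=np.linalg.lstsq(np.c_[d1,-d2],o2-o1,rcond=None)[0]
    p,q=o1+t[0]*d1,o2+t[1]*d2
    return (p+q)/2,np.linalg.norm(p-q)
def blobs(r,kind):
    im=np.array(r["image"]); hsv=cv2.cvtColor(im,cv2.COLOR_RGB2HSV)
    blue=cv2.inRange(hsv,(105,140,60),(125,255,255))
    cs,_=cv2.findContours(blue,cv2.RETR_CCOMP,cv2.CHAIN_APPROX_NONE)
    return im,hsv,blue
E
python3 - <<'E'
from h import *
S=dict(np.load("pics/scene0.npz"));D=dict(np.load("pics/side0.npz"))
def dots(r,box):
    im,hsv,blue=blobs(r,0)
    x0,y0,x1,y1=box
    # holes in blue
    m=np.zeros_like(blue); m[y0:y1,x0:x1]=blue[y0:y1,x0:x1]
    cs,h=cv2.findContours(m,cv2.RETR_CCOMP,cv2.CHAIN_APPROX_NONE)
    out=[]
    for i,c in enumerate(cs):
        if h[0][i][3]<0 and cv2.contourArea(c)>150:
            f=np.zeros_like(m);cv2.drawContours(f,[c],-1,255,-1)
            red=(f>0)&(m==0)
            ii=im.astype(float); w=np.clip(ii[:,:,0]-60,0,None)*(cv2.erode(f,np.ones((5,5)))>0)*(ii[:,:,0]>ii[:,:,2]*0.8)
            v,u=np.nonzero(w>0); ww=w[v,u]
            if len(u): out.append(((u*ww).sum()/ww.sum(),(v*ww).sum()/ww.sum(),cv2.contourArea(c),len(u)))
    return np.array(out)
a=dots(S,(220,160,390,270)); b=dots(D,(260,170,400,270))
print(a.round(1));print(b.round(1))
for p in a:
    for q in b:
        P,e=tri(S,p[:2],D,q[:2])
        if e<.012 and .08<P[2]<.15: print(p[:2].round(),q[:2].round(),P.round(4),round(e,4))
E
```

```text
[[ 252.2  215.5  756.    38. ]
 [ 351.   204.4  723.5   36. ]
 [ 303.7  211.8 1504.5   75. ]
 [ 325.5  180.5  605.5   32. ]]
[[ 315.7  220.5 1082.    41. ]
 [ 296.4  188.2  405.    17. ]
 [ 335.6  192.6  841.5   36. ]]
[326. 181.] [296. 188.] [0.4638 0.0539 0.1197] 0.0016
```

```bash
cat >> h.py <<'E'
def dots(r,box):
    im,hsv,blue=blobs(r,0)
    ii=im.astype(float)
    near=cv2.dilate(cv2.morphologyEx(blue,cv2.MORPH_CLOSE,np.ones((9,9))),np.ones((1,1)))
    m=((near>0)&(ii[:,:,0]>ii[:,:,2]*0.75)&(ii[:,:,0]>70)).astype(np.uint8)
    n,l,st,ce=cv2.connectedComponentsWithStats(m)
    out=[]
    for i in range(1,n):
        x,y=ce[i]
        if box[0]<x<box[2] and box[1]<y<box[3] and st[i,4]>=6:
            x0,y0,w,h=st[i,:4]
            ring=blue[max(0,y0-2):y0+h+2,x0-2:x0+w+2]
            edge=np.r_[ring[0],ring[-1],ring[:,0],ring[:,-1]]
            if (edge>0).mean()>.75: out.append((x,y,st[i,4]))
    return np.array(out)
E
python3 - <<'E'
from h import *
S=dict(np.load("pics/scene0.npz"));D=dict(np.load("pics/side0.npz"))
a=dots(S,(220,160,390,270)); b=dots(D,(260,170,400,270))
print(a.round(1));print(b.round(1))
for p in a:
    for q in b:
        P,e=tri(S,p[:2],D,q[:2])
        if e<.015 and .08<P[2]<.15: print(p[:2].round(),q[:2].round(),P.round(4),round(e,4))
for n,r,bx in(("scene",S,(220,160,160,110)),("side",D,(260,170,160,110))):
    x,y,w,h=bx; im=cv2.resize(r["image"][y:y+h,x:x+w,::-1],None,fx=5,fy=5,interpolation=cv2.INTER_CUBIC); cv2.imwrite(f"pics/{n}_crop.png",im)
# jar, crate
E
```

```text
[[325.5 180.6  33. ]
 [290.3 198.7  37. ]
 [351.2 204.4  38. ]
 [252.3 215.6  39. ]
 [314.6 222.3  41. ]]
[[328.  183.   17. ]
 [296.5 188.2  17. ]
 [341.8 200.8  20. ]
 [308.6 208.7  19. ]
 [321.7 220.1  11. ]
 [321.6 230.5  23. ]]
[325. 181.] [296. 188.] [0.464  0.0536 0.1198] 0.0016
[290. 199.] [309. 209.] [ 0.4727 -0.0501  0.1132] 0.0016
[351. 204.] [328. 183.] [0.5676 0.0624 0.1161] 0.0013
[252. 216.] [322. 231.] [ 0.4788 -0.1535  0.1119] 0.002
[315. 222.] [342. 201.] [ 0.5761 -0.0419  0.1163] 0.0009
```

View pics/side_crop.png

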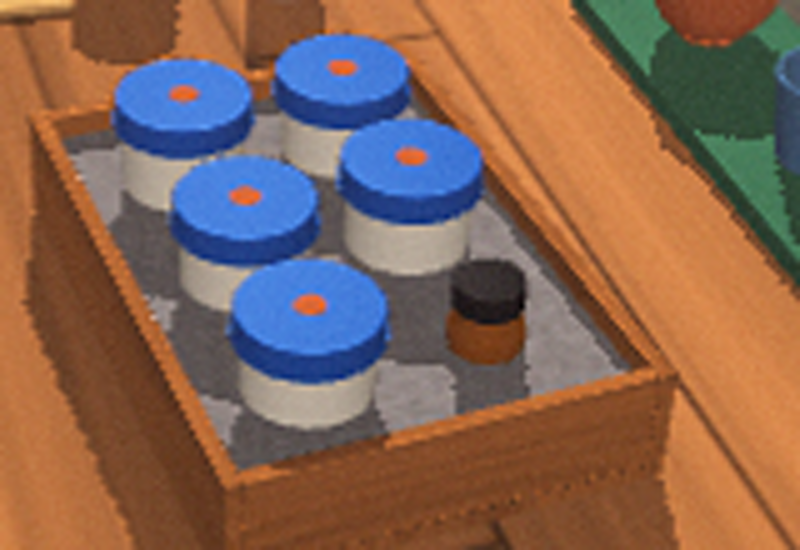

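View pics/scene_crop.png

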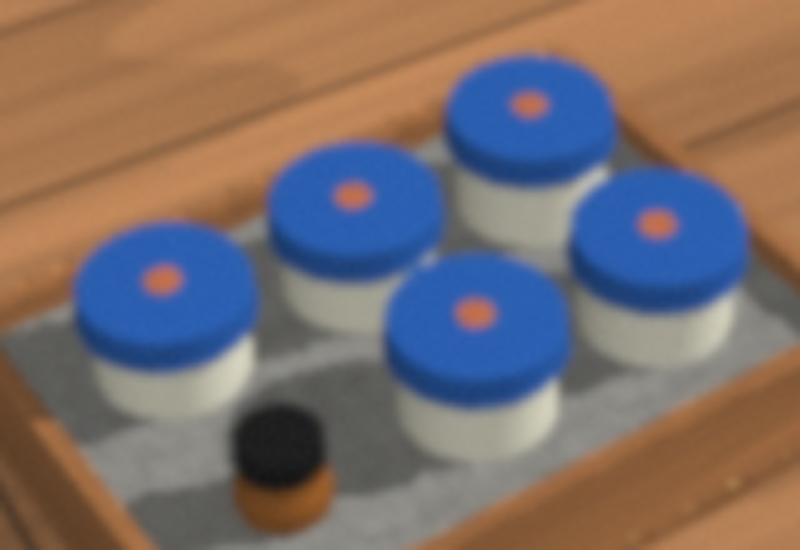

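Triangulation gives five lids with ray gaps of 2 mm or less. Tops are at 112–120 mm and spacing is about 104 mm, as specified. Next I'll work out the tool axes and the first move.

```bash
cat >> h.py <<'E'
from scipy.spatial.transform import Rotation as Ro
def toolR(s): return Ro.from_euler('xyz',s["tool_rot"]).as_matrix()
LID=dict(A=(.4640,.0536,.1198),B=(.4727,-.0501,.1132),C=(.5676,.0624,.1161),D=(.4788,-.1535,.1119),E=(.5761,-.0419,.1163))
def shift(s,target): return toolR(s).T@(np.array(target)-s["tool_pos"])*100
E
python3 - <<'E'
from h import *
from cell import observe
s=observe();R=toolR(s);print(R.round(3), s["tool_pos"])
v=LID
ax=np.array([v['D'][0]-v['A'][0],v['D'][1]-v['A'][1],0]);ax/=np.linalg.norm(ax);print("crate -y axis",ax,np.degrees(np.arctan2(ax[1],ax[0])))
# desired: z tool along crate -y or +y
for sg in(1,-1):
    z=sg*ax;x=np.array([0,0,-1.]);y=np.cross(z,x);Rd=np.c_[x,y,z]
    print(sg,np.degrees(Ro.from_matrix(R.T@Rd).as_rotvec()),Rd.round(3).tolist())
print(shift(s,(.44,.055,.20)))
E
```

```text
[[-0.001 -0.954  0.301]
 [-0.001  0.301  0.954]
 [-1.     0.    -0.001]] [0.15788368 0.5003726  0.22621925]
crate -y axis [ 0.07128128 -0.99745625  0.        ] -85.91241713054978
1 [ 1.58393379e+02 -3.11013441e-02  8.85600576e-02] [[0.0, 0.997, 0.071], [0.0, 0.071, -0.997], [-1.0, 0.0, 0.0]]
-1 [-21.60659471  -0.06330873  -0.02223335] [[0.0, -0.997, -0.071], [0.0, -0.071, 0.997], [-1.0, -0.0, -0.0]]
[  2.65406668 -40.31025921 -33.97612622]
```

jog_arm:
  plan: [-21.6,0,0,2.6,-40.0,-34.4,-1,-21.6,0,0,2.6,-40.0,-34.4,-1,-21.6,0,0,2.6,-40.0,-34.4,-1,-21.6,0,0,2.6,-40.0,-34.4,-1,-21.6,0,0,2.6,-40.0,-34.4,-1,-21.6,0,0,2.6,-40.0,-34.4,-1,-21.6,0,0,2.6,-40.0,-34.4,-1,-21.6,0,0,2.6,-40.0,-34.4,-1,-21.6,0,0,2.6,-40.0,-34.4,-1,-21.6,0,0,2.6,-40.0,-34.4,-1]
  newtons: 20

```text
time: 1.15
tool_pos: [0.4173, 0.0813, 0.2025]
tool_rot: [-0.876, 1.57, 0.765]
contact_force: [0.5, 1.2, -0.8]
opening: 0.0166
```

jog_arm:
  plan: [0,0,0,0,0,0,-1,0,0,0,0,0,0,-1]

```text
time: 1.35
tool_pos: [0.4166, 0.0825, 0.2021]
tool_rot: [1.213, 1.569, 2.851]
contact_force: [-0.4, 0.3, 0.1]
opening: 0.0021
```

```bash
python3 - <<'E'
from h import *
from cell import observe,cams
s=observe();R=toolR(s);print(R.round(3), s["tool_pos"],s["opening"],s["contact_force"],s["time"],s["qpos"].round(2))
r=cams.read_camera("wrist"); cv2.imwrite("pics/w1.png",r["image"][:,:,::-1]);np.savez("pics/w1.npz",**r)
for k,v in LID.items(): 
    dd=(1 if k in"CE" else -1)*.028
    print(k,shift(s,(v[0]+.997*dd,v[1]+.071*dd,v[2])).round(2))
E
```

```text
[[-0.001 -0.998 -0.068]
 [ 0.    -0.068  0.998]
 [-1.     0.001  0.   ]] [0.41662752 0.08249072 0.20212663] 0.002055299849961044 [-0.35003531  0.27362718  0.08903529] 1.35 [ 0.01  0.18  1.82  0.    1.14 -1.62]
A [ 8.23 -1.74 -3.22]
B [  8.88  -1.91 -13.62]
C [  8.58 -17.74  -3.02]
D [  9.01  -1.82 -23.98]
E [  8.55 -17.88 -13.49]
```

View pics/w1.png

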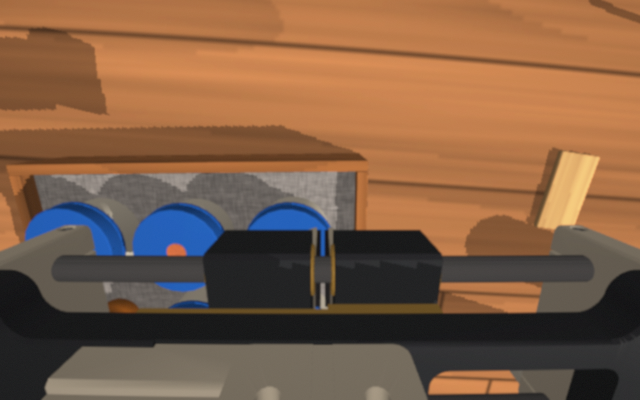

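jog_arm:
  plan: [0,0,0,3,-1.7,-3.2,-1,0,0,0,7.5,-1.7,-3.2,-1,0,0,0,7.5,-1.7,-3.2,-1,0,0,0,7.5,-1.7,-3.2,-1]

```text
time: 1.8
tool_pos: [0.4351, 0.054, 0.1279]
tool_rot: [1.299, 1.569, 2.944]
contact_force: [0.3, -0.1, 0.1]
opening: 0.0003
```

jog_arm:
  plan: [0,0,0,0.2,0,0,-1,0,0,0,0.4,0,0,-1,0,0,0,0.4,0,0,-1]

```text
time: 2.1
tool_pos: [0.4363, 0.053, 0.1245]
tool_rot: [-1.64, 1.569, 0.003]
contact_force: [0.4, 0.1, -0.3]
opening: 0.0001
```

jog_arm:
  plan: [0,0,0,0.1,0,0,-1,0,0,0,0.2,0,0,-1,0,0,0,0.2,0,0,-1]

```text
time: 2.4
tool_pos: [0.4359, 0.0526, 0.1215]
tool_rot: [-0.281, 1.571, 1.361]
contact_force: [-0.5, 0.0, 0.3]
opening: 0.0004
```

jog_arm:
  plan: [0,0,0,0.1,0,0,-1,0,0,0,0.1,0,0,-1]

```text
time: 2.6
tool_pos: [0.4359, 0.0526, 0.1204]
tool_rot: [1.072, 1.571, 2.714]
contact_force: [-1.5, 0.5, 0.5]
opening: 0.0008
```

jog_arm:
  plan: [0,0,0,0.1,0,0,-1,0,0,0,0.1,0,0,-1]

```text
time: 2.8
tool_pos: [0.4359, 0.0526, 0.1194]
tool_rot: [1.096, 1.571, 2.738]
contact_force: [-0.0, -0.0, -0.4]
opening: 0.0004
```

jog_arm:
  plan: [0,0,0,0.1,0,0,-1,0,0,0,0.1,0,0,-1]

```text
time: 3.0
tool_pos: [0.436, 0.0526, 0.1187]
tool_rot: [-1.474, 1.571, 0.168]
contact_force: [-1.9, -0.3, 5.1]
opening: 0.0005
```

jog_arm:
  plan: [0,0,0,0,0,0,-1,0,0,0,0,0,0,-1]

```text
time: 3.2
tool_pos: [0.436, 0.0526, 0.1187]
tool_rot: [-1.445, 1.571, 0.197]
contact_force: [-2.5, 0.1, 4.6]
opening: 0.0007
```

jog_arm:
  plan: [0,0,0,-3,0,0,-1,0,0,0,-3,-0.2,-5,-1,0,0,0,-3,-0.2,-10.4,-1,0,0,0,-1,-0.2,-10.4,-1,0,0,0,0.2,-0.2,-10.4,-1,0,0,0,0.2,-0.2,-10.4,-1,0,0,0,0.2,-0.2,-10.4,-1]

```text
time: 3.9
tool_pos: [0.4453, -0.0509, 0.1165]
tool_rot: [0.891, 1.57, 2.533]
contact_force: [0.7, -1.1, -0.3]
opening: 0.0006
```

jog_arm:
  plan: [0,0,0,0.1,0,0,-1,0,0,0,0.2,0,0,-1,0,0,0,0.2,0,0,-1]

```text
time: 4.2
tool_pos: [0.4455, -0.0507, 0.1148]
tool_rot: [-1.787, 1.57, -0.144]
contact_force: [0.1, -0.2, 0.7]
opening: 0.0004
```

jog_arm:
  plan: [0,0,0,0.1,0,0,-1,0,0,0,0.1,0,0,-1]

```text
time: 4.4
tool_pos: [0.4453, -0.0509, 0.1136]
tool_rot: [-1.256, 1.571, 0.386]
contact_force: [-0.3, -0.5, 0.9]
opening: 0.0002
```

jog_arm:
  plan: [0,0,0,0.1,0,0,-1,0,0,0,0.1,0,0,-1]

```text
time: 4.6
tool_pos: [0.4454, -0.051, 0.1127]
tool_rot: [-1.465, 1.57, 0.177]
contact_force: [-0.7, 1.4, 4.5]
opening: 0.0003
```

jog_arm:
  plan: [0,0,0,0.05,0,0,-1,0,0,0,0.05,0,0,-1]

```text
time: 4.8
tool_pos: [0.4454, -0.051, 0.1123]
tool_rot: [-1.483, 1.57, 0.159]
contact_force: [-1.7, 0.4, 5.4]
opening: 0.0008
```

jog_arm:
  plan: [0,0,0,-3,0,0,-1,0,0,0,-3,0.1,-5,-1,0,0,0,-3,0.1,-10.4,-1,0,0,0,-1.5,0.1,-10.4,-1,0,0,0,-0.3,0.1,-10.4,-1,0,0,0,-0.3,0.1,-10.4,-1,0,0,0,-0.3,0.1,-10.4,-1]

```text
time: 5.5
tool_pos: [0.4516, -0.1547, 0.115]
tool_rot: [0.908, 1.57, 2.55]
contact_force: [1.1, 0.8, -0.3]
opening: 0.0007
```

jog_arm:
  plan: [0,0,0,0.1,0,0,-1,0,0,0,0.2,0,0,-1,0,0,0,0.2,0,0,-1]

```text
time: 5.8
tool_pos: [0.4519, -0.1546, 0.1133]
tool_rot: [-2.006, 1.57, -0.364]
contact_force: [0.4, -0.4, -0.4]
opening: 0.0008
```

jog_arm:
  plan: [0,0,0,0.1,0,0,-1,0,0,0,0.1,0,0,-1]

```text
time: 6.0
tool_pos: [0.4518, -0.1547, 0.1121]
tool_rot: [-1.668, 1.57, -0.026]
contact_force: [-0.1, 0.1, -0.4]
opening: 0.0007
```

jog_arm:
  plan: [0,0,0,0.1,0,0,-1,0,0,0,0.1,0,0,-1]

```text
time: 6.2
tool_pos: [0.4519, -0.1548, 0.1111]
tool_rot: [-1.448, 1.57, 0.194]
contact_force: [-0.6, 1.1, 1.2]
opening: 0.0005
```

jog_arm:
  plan: [0,0,0,0.1,0,0,-1,0,0,0,0.1,0,0,-1]

```text
time: 6.4
tool_pos: [0.4519, -0.1548, 0.1101]
tool_rot: [-1.664, 1.57, -0.022]
contact_force: [0.7, 0.1, 3.2]
opening: 0.0004
```

jog_arm:
  plan: [0,0,0,0.05,0,0,-1,0,0,0,0.05,0,0,-1]

```text
time: 6.6
tool_pos: [0.4519, -0.1548, 0.1096]
tool_rot: [-1.769, 1.57, -0.127]
contact_force: [0.3, 1.7, 4.0]
opening: 0.0007
```

jog_arm:
  plan: [0,0,0,0.05,0,0,-1,0,0,0,0.05,0,0,-1]

```text
time: 6.8
tool_pos: [0.4519, -0.1548, 0.1091]
tool_rot: [-1.731, 1.57, -0.089]
contact_force: [0.8, 1.5, 5.0]
opening: 0.0008
```

Lid D gives about 2 N/mm from the first contact with no 2 N hold, so it's softer than A and B. I'll look at it now for tilt.

```bash
python3 - <<'E'
from h import *
from cell import observe,cams
for n in ("scene","side"):
    r=cams.read_camera(n);np.savez(f"pics/{n}D.npz",**r)
    x,y=(220,175) if n=="scene" else (280,195)
    r0=np.load(f"pics/{n}0.npz")["image"]
    f=lambda im:cv2.resize(im[y:y+70,x:x+80,::-1],None,fx=5,fy=5,interpolation=cv2.INTER_CUBIC)
    cv2.imwrite(f"pics/{n}D.png",np.hstack([f(r0),f(r["image"])]))
s=observe();print(s["tool_pos"],s["contact_force"],s["torque"])
E
```

```text
[ 0.45189434 -0.15483538  0.10911754] [-0.4045646   0.76128583  4.69562216] [ 0.29009337 -0.14970317  0.02749624]
```

View pics/sideD.png

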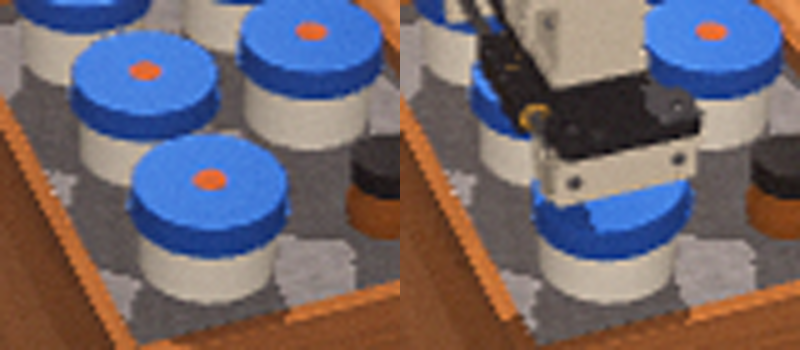

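View pics/sceneD.png

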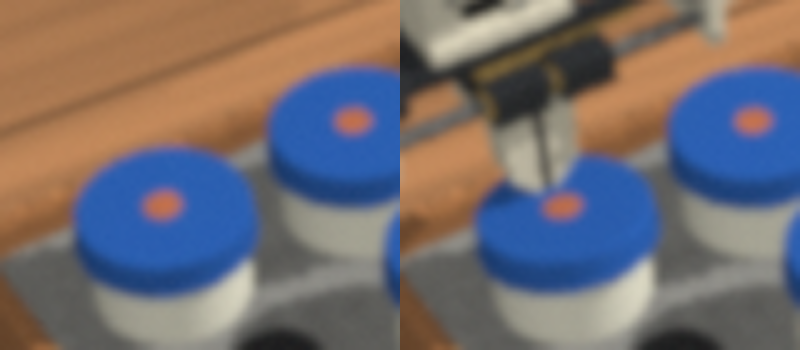

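In the scene view, lid D's near rim (crop y about 295→288) has risen about 1.4 px, or 3 mm, while its dot stayed put, so the lid tips. I'll confirm this on the opposite edge.

jog_arm:
  plan: [0,0,0,-1.5,0,0,-1,0,0,0,-1.5,-5.2,0.1,-1,0,0,0,-0.3,-5.2,0.1,-1,0,0,0,-0.3,-5.2,0.1,-1,0,0,0,-0.3,-5.2,0.1,-1]

```text
time: 7.4
tool_pos: [0.5027, -0.1499, 0.1114]
tool_rot: [1.075, 1.569, 2.717]
contact_force: [1.9, 0.5, 2.0]
opening: 0.0003
```

jog_arm:
  plan: [0,0,0,0.1,0,0,-1,0,0,0,0.2,0,0,-1,0,0,0,0.2,0,0,-1]

```text
time: 7.7
tool_pos: [0.5028, -0.15, 0.1102]
tool_rot: [1.071, 1.57, 2.712]
contact_force: [-1.4, 1.2, 3.9]
opening: 0.0004
```

jog_arm:
  plan: [0,0,0,0.05,0,0,-1,0,0,0,0.05,0,0,-1]

```text
time: 7.9
tool_pos: [0.503, -0.1501, 0.1096]
tool_rot: [1.242, 1.57, 2.884]
contact_force: [-2.3, 0.6, 4.7]
opening: 0.0004
```

```bash
python3 - <<'E'
from h import *
from cell import observe,cams
for n in ("scene","side"):
    r=cams.read_camera(n);np.savez(f"pics/{n}D2.npz",**r)
    x,y=(220,175) if n=="scene" else (280,195)
    r0=np.load(f"pics/{n}0.npz")["image"]
    f=lambda im:cv2.resize(im[y:y+70,x:x+80,::-1],None,fx=5,fy=5,interpolation=cv2.INTER_CUBIC)
    cv2.imwrite(f"pics/{n}D2.png",np.hstack([f(r0),f(r["image"])]))
s=observe();print(s["tool_pos"],s["contact_force"],s["torque"])
E
```

```text
[ 0.50301643 -0.15005398  0.10950804] [-2.95636791  0.32084379  4.29650337] [ 0.15087752  0.62615302 -0.02529419]
```

View pics/sideD2.png

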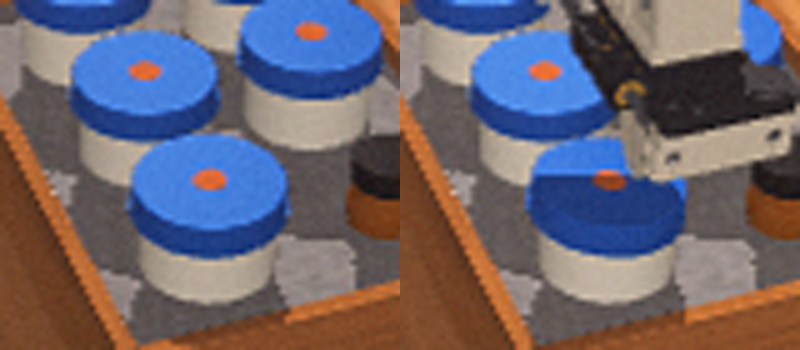

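View pics/sceneD2.png

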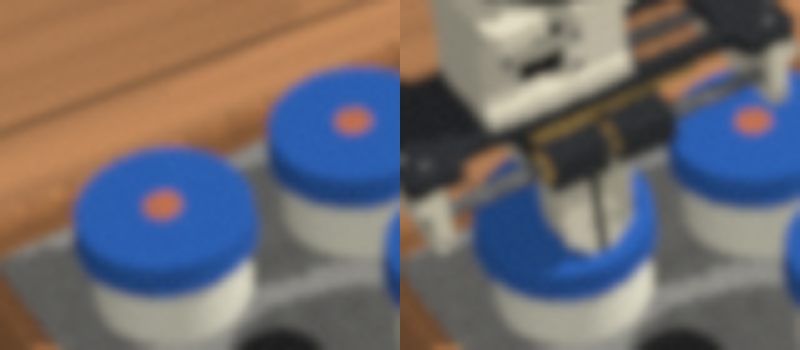

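Now the far rim goes down and the lid tilts the other way, so lid D rocks in both directions. It's the loose one. I'll move above its centre and check the alignment.

jog_arm:
  plan: [0,0,0,-2.5,0,0,-1,0,0,0,-2.5,2.45,-0.2,-1,0,0,0,-1.5,2.45,-0.2,-1,0,0,0,-1.5,2.45,-0.2,-1,0,0,0,-1.5,2.45,-0.2,-1]

```text
time: 8.5
tool_pos: [0.4795, -0.1538, 0.1238]
tool_rot: [0.828, 1.57, 2.47]
contact_force: [-0.3, -0.2, -0.1]
opening: 0.0002
```

```bash
python3 - <<'E'
from h import *
from cell import observe,cams
s=observe();print(s["tool_pos"],s["contact_force"],toolR(s).round(3).tolist())
def proj(r,P):
    T=np.array(r["T"]);p=T[:3,:3].T@(np.array(P)-T[:3,3]);f=200/np.tan(np.radians(float(r["fov_y"]))/2)
    a=p[:2]/p[2];a=a*(1+r["k1"]*(a@a));return a*f+[r["cx"],r["cy"]]
for n in ("scene","side","wrist"):
    r=cams.read_camera(n);np.savez(f"pics/{n}C.npz",**r)
    a=proj(r,s["tool_pos"]);b=proj(r,(.4788,-.1535,.111));print(n,a,b)
    x,y=(a-[40,35]).astype(int) if n!="wrist" else (0,0)
    im=r["image"][:,:,::-1].copy()
    if n!="wrist":
        im=cv2.resize(im[y:y+70,x:x+80],None,fx=8,fy=8,interpolation=cv2.INTER_CUBIC)
        for q,c in((a,(0,255,0)),(b,(255,255,255))): cv2.circle(im,tuple(((q-[x,y]+.5)*8).astype(int).tolist()),3,c,-1)
    cv2.imwrite(f"pics/{n}C.png",im)
E
```

```text
[ 0.47947019 -0.15376372  0.12377269] [-0.32571736 -0.17835714 -0.14796275] [[-0.001, -0.997, -0.071], [0.001, -0.071, 0.997], [-1.0, 0.001, 0.001]]
scene [251.59613776 212.40082011] [252.13178399 216.22076949]
side [321.72655991 226.71266337] [321.3348505 230.4727822]
wrist [323.10023017 245.11887263] [323.53281738 235.939357  ]
```

View pics/sideC.png

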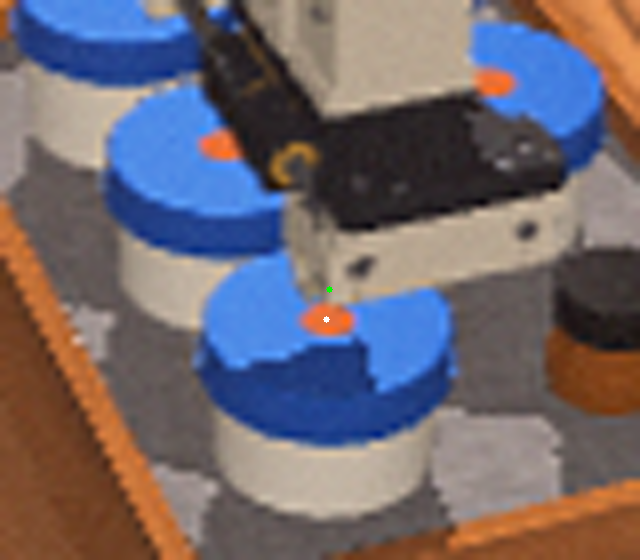

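View pics/sceneC.png

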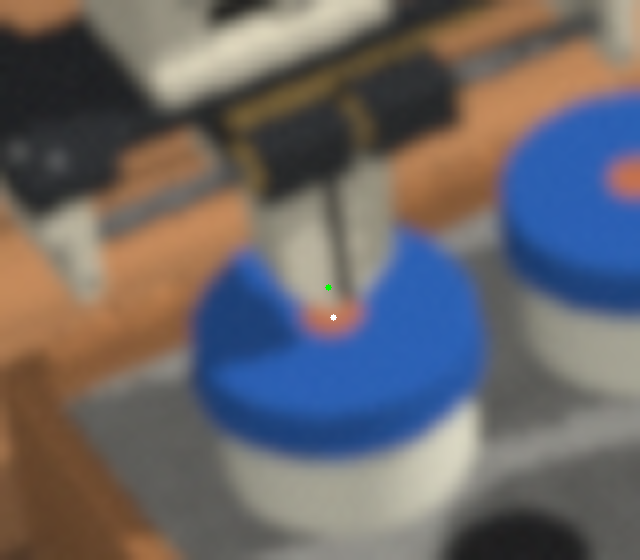

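View pics/wristC.png

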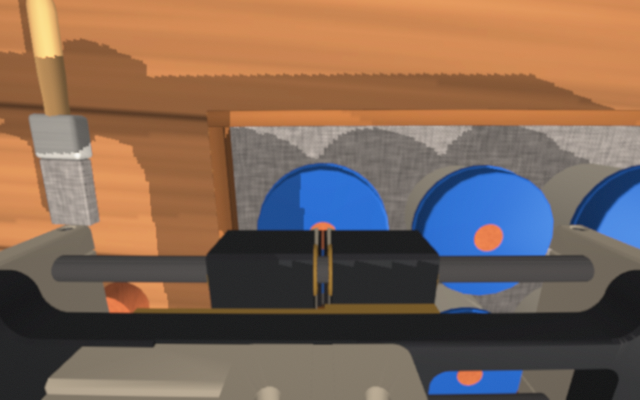

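```bash
python3 - <<'E'
from h import *
r=dict(np.load("pics/wristC.npz"))
d=dots(r,(250,150,640,390));print(d.round(1))
for z in(.113,.116):print(onplane(r,d[:,:2],z).round(4).tolist())
E
```

```text
[]Traceback (most recent call last):
  File "<stdin>", line 4, in <module>
IndexError: too many indices for array: array is 1-dimensional, but 2 were indexed
```

```bash
python3 - <<'E'
from h import *
r=dict(np.load("pics/wristC.npz"))
print(onplane(r,[[488.5,237.5]],.113).round(4), onplane(r,[[322,229]],.111).round(4))
im=r["image"].astype(int)[215:262,465:515]; m=((im[:,:,0]>150)&(im[:,:,2]<120));v,u=np.nonzero(m);print(u.mean()+465,v.mean()+215,len(u))
E
```

```text
[[ 0.4719 -0.0497  0.113 ]] [[ 0.4742 -0.1548  0.111 ]]
487.9413988657845 237.21361058601133 529
```

Two views and the wrist view agree within about 1 mm, and the TCP is within 1 mm of D's centre. Pressing at the centre now.

jog_arm:
  plan: [0,0,0,0.5,0.05,0,-1,0,0,0,1.1,0.05,0,-1,0,0,0,1.2,0.05,0,-1,0,0,0,1.3,0.05,0,-1,0,0,0,1.3,0.05,0,-1]

```text
time: 9.15
tool_pos: [0.4787, -0.1538, 0.1116]
tool_rot: [0.278, 1.571, 1.92]
contact_force: [-0.6, 0.8, 4.7]
opening: 0.0004
```

jog_arm:
  plan: [0,0,0,0.1,0,0,-1,0,0,0,0.1,0,0,-1]

```text
time: 9.35
tool_pos: [0.4787, -0.1538, 0.111]
tool_rot: [-1.49, 1.57, 0.152]
contact_force: [-1.7, 1.0, 7.0]
opening: 0.0005
```

jog_arm:
  plan: [0,0,0,0.1,0,0,-1,0,0,0,0.1,0,0,-1]

```text
time: 9.55
tool_pos: [0.4787, -0.1538, 0.1102]
tool_rot: [-1.719, 1.57, -0.077]
contact_force: [-2.4, 1.9, 8.6]
opening: 0.0005
```

jog_arm:
  plan: [0,0,0,0.1,0,0,-1,0,0,0,0.1,0,0,-1]

```text
time: 9.75
tool_pos: [0.4787, -0.1538, 0.1092]
tool_rot: [-1.784, 1.57, -0.142]
contact_force: [-2.8, 2.0, 9.3]
opening: 0.0003
```

jog_arm:
  plan: [0,0,0,0.1,0,0,-1,0,0,0,0.2,0,0,-1,0,0,0,0.2,0,0,-1]

```text
time: 10.05
tool_pos: [0.4787, -0.1538, 0.1072]
tool_rot: [-1.818, 1.57, -0.176]
contact_force: [-2.6, 1.5, 8.4]
opening: 0.0
```

Force stays at about 8–9 N over 3 mm, so the lid is sliding home. Continuing down to the stop.

jog_arm:
  plan: [0,0,0,0.1,0,0,-1,0,0,0,0.2,0,0,-1,0,0,0,0.2,0,0,-1]

```text
time: 10.35
tool_pos: [0.4787, -0.1538, 0.1052]
tool_rot: [-1.754, 1.57, -0.112]
contact_force: [-3.4, 1.5, 10.1]
opening: 0.0003
```

jog_arm:
  plan: [0,0,0,0.1,0,0,-1,0,0,0,0.1,0,0,-1]

```text
time: 10.55
tool_pos: [0.4788, -0.1538, 0.1045]
tool_rot: [-1.913, 1.57, -0.271]
contact_force: [-3.4, 3.1, 13.0]
opening: 0.0003
```

jog_arm:
  plan: [0,0,0,0.1,0,0,-1,0,0,0,0.1,0,0,-1]

```text
time: 10.75
tool_pos: [0.4788, -0.1538, 0.1038]
tool_rot: [-1.988, 1.57, -0.346]
contact_force: [-4.5, 2.5, 15.0]
opening: 0.0005
```

jog_arm:
  plan: [0,0,0,0.05,0,0,-1,0,0,0,0.05,0,0,-1,0,0,0,0.05,0,0,-1]

```text
time: 11.05
tool_pos: [0.4788, -0.1538, 0.1035]
tool_rot: [-2.019, 1.57, -0.377]
contact_force: [-4.9, 1.8, 15.8]
opening: 0.0008
```

jog_arm:
  plan: [0,0,0,-0.5,0,0,-1,0,0,0,-2,0,0,-1,0,0,0,-2,0,0,-1,0,0,0,-2,2.7,0,-1,0,0,0,-1,2.7,0,-1,0,0,0,-0.7,2.7,0,-1,0,0,0,-0.7,2.7,0,-1]

```text
time: 11.75
tool_pos: [0.4519, -0.1557, 0.1081]
tool_rot: [0.878, 1.57, 2.52]
contact_force: [-0.1, -0.7, -0.8]
opening: 0.0003
```

At 108 mm over the edge there is no contact, where the lid top stood at about 112 mm before. A light edge press will check firmness.

jog_arm:
  plan: [0,0,0,0.1,0,0,-1,0,0,0,0.1,0,0,-1]

```text
time: 11.95
tool_pos: [0.4522, -0.1558, 0.1079]
tool_rot: [-1.605, 1.571, 0.037]
contact_force: [-0.7, 0.2, 0.4]
opening: 0.0005
```

jog_arm:
  plan: [0,0,0,0.05,0,0,-1,0,0,0,0.05,0,0,-1]

```text
time: 12.15
tool_pos: [0.452, -0.1558, 0.1075]
tool_rot: [-1.727, 1.571, -0.085]
contact_force: [1.1, 1.0, 0.4]
opening: 0.0001
```

jog_arm:
  plan: [0,0,0,0.05,0,0,-1,0,0,0,0.05,0,0,-1]

```text
time: 12.35
tool_pos: [0.452, -0.1558, 0.1071]
tool_rot: [-1.718, 1.57, -0.076]
contact_force: [0.2, 0.2, 0.1]
opening: 0.0001
```

jog_arm:
  plan: [0,0,0,0.05,0,0,-1,0,0,0,0.05,0,0,-1]

```text
time: 12.55
tool_pos: [0.452, -0.1558, 0.1067]
tool_rot: [-1.879, 1.57, -0.237]
contact_force: [-0.8, 0.6, 3.0]
opening: 0.0006
```

jog_arm:
  plan: [0,0,0,0.05,0,0,-1,0,0,0,0.05,0,0,-1]

```text
time: 12.75
tool_pos: [0.452, -0.1559, 0.1063]
tool_rot: [-1.873, 1.57, -0.231]
contact_force: [-1.4, -0.3, 5.6]
opening: 0.0004
```

jog_arm:
  plan: [0,0,0,-2,0,0,-1,0,0,0,-6,0,0,-1,0,0,0,-10,0,0,-1,0,0,0,-10,5,8,-1,0,0,0,-10,5,15,-1,0,0,0,-10,5,20,-1,0,0,0,-10,5,25,-1,0,0,0,-10,5,30,-1,0,0,0,-10,5,30,-1,0,0,0,-10,5,30,-1]

```text
time: 13.75
tool_pos: [0.3792, 0.1439, 0.2058]
tool_rot: [0.314, 1.569, 1.961]
contact_force: [0.9, -0.3, 0.7]
opening: 0.0004
```

```bash
python3 - <<'E'
from h import *
from cell import observe,cams
s=observe();print(s["tool_pos"],s["contact_force"],s["time"])
R={}
for n in ("scene","side"):
    R[n]=cams.read_camera(n); cv2.imwrite(f"pics/{n}F.png",R[n]["image"][:,:,::-1])
a=dots(R["scene"],(220,160,390,270)); b=dots(R["side"],(260,170,400,270))
for p in a:
    for q in b:
        P,e=tri(R["scene"],p[:2],R["side"],q[:2])
        if e<.006 and .08<P[2]<.15: print(p[:2].round(1),q[:2].round(1),P.round(4),round(e,4))
E
```

```text
[0.37921471 0.14387709 0.20584654] [ 0.8876934  -0.33231889  0.66615783] 13.75
[325.4 180.5] [296.5 188.2] [0.4639 0.0535 0.1199] 0.0018
[290.3 198.7] [308.5 208.8] [ 0.4724 -0.0499  0.1129] 0.0015
[351.3 204.4] [328. 183.] [0.5677 0.0626 0.116 ] 0.0014
[252.4 217.3] [321.4 232. ] [ 0.4786 -0.1535  0.1066] 0.0014
[314.6 222.3] [341.8 200.8] [ 0.5761 -0.0419  0.1163] 0.0009
```

View pics/sceneF.png

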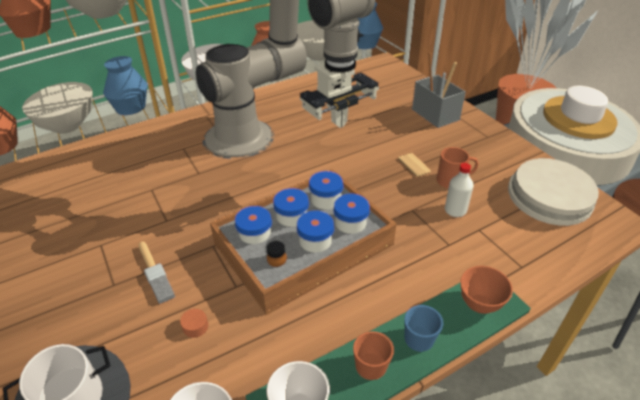

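View pics/sideF.png

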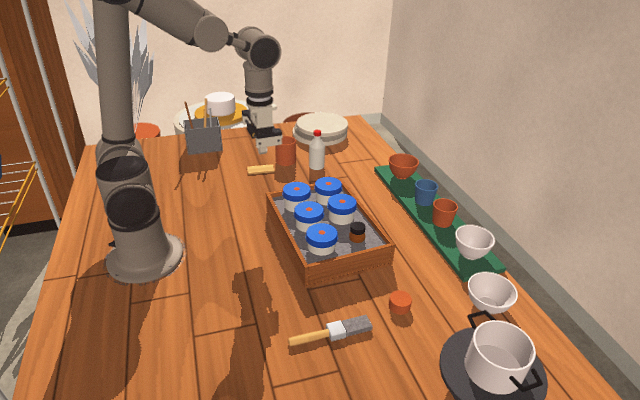

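The pictures show the hand clear, with the jar at (276,253) in the scene view and the other things where they stood. Lid D, now at (252,217), dropped from 111.9 to 106.6 mm (about 5 mm). The other four lids are unchanged. In the last edge press it took 5.6 N with about 0.7 mm of sink, so it's firm.

```bash
python3 -c "
from cell import robot
print(robot.hand_in())"
```

```text
the job is handed in; nothing more can be done
None
```

I found the loose lid, pushed it home at its centre, and handed the job in at about 14 s with the hand clear.

- **Finding it:** I pressed lightly near the edge of three lids in turn, at about 5 N. The first two, nearest the robot in the left and middle places, were firm. The third, nearest the robot on the right, tipped on both its near and far edges, and the pictures showed the tilt. I did not press the two far-row lids, since the rocking one was already found.
- **Pushing it home:** It slid at about 8–10 N, a little under the 10 N stated, and then came up against its stop. I finished at 15.8 N.
- **Last checks:** By camera, its top dropped from 111.9 to 106.6 mm, close to the stated 5 mm. A final light edge press took 5.6 N with under 1 mm of sink and no rocking. The other four lids, the jar and the bystanders look unmoved. No check failed.

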